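# Hang a gel comb on the drying tree

## Task

Push the drying tree round until its empty branch stands over the pointer on its foot, then take the gel comb out of the bench stand and hang it on that branch: over the upturned end, back until the sprung collar is pressed in, and down onto the rod, so that the collar keeps it behind the upturned end. How far the branch sticks out has to be felt or seen; push gently throughout, with no more than about 1 kg of force, and leave the other things on the bench alone.

Things in the scene. Friction and masses are not known exactly. Their poses are not given: they have to be found in the camera images.
- tree_base: Fixed round steel foot of the drying tree, 150 mm across. Origin: on the bench on the tree's turning axis; z up; -x towards the pointer. The tree above has four level branches 90 degrees apart; three carry fixed 80 mm wide combs with short grips, tops 180 mm above the bench. It turns either way, at least a full turn, on a stiff hinge (friction 0.16 N m: 1.5 N at a branch end) and stays where left.
- pointer (a point): Tip of the small upright steel spike on the front tongue of the foot, 108 mm from the tree's axis and 22 mm above the bench.
- tree_top (a point): Top of the hub (36 mm thick), on the turning axis, 176 mm above the bench. On the empty branch, working inward from the rod's end: an upturned lip 6 mm thick, 8 mm wide, 6.5 mm above the rod's top (nothing juts below the rod); 4.5 mm of bare rod; a grey collar (22 mm across, 10 mm long) that slides 5 mm inward on a spring (2 N rising to 4.5 N), then stops solid. A comb drops behind the lip with it over 3.5 mm in.
- branch_root (a point): Outer end of the dark clamp tube (15 mm thick) of the one empty branch, on the rod's axis, 65 mm from the tree's axis, 150 mm above the bench. Its -x axis points outward along the branch, z up. From it the 8 mm rod sticks out by an amount that differs each time and is not measured: its end lies 100 to 132 mm from the tree's axis. It is clamped fast: 15 N will not shift it.
- comb_grip (a point): Centre of the grip block of the loose white gel comb: block 26 mm wide (y), 16 mm thick (x), 28 mm high. The comb is a plastic plate 8 mm thick (x), 80 mm wide (y), 120 mm high in all, 50 to 85 g, with teeth pointing down and a neck 28 mm wide below the block. comb_grip lies 106 mm above its teeth's tips. Its z is up; both faces are alike.
- comb_slot (a point): Middle of the upper edge of the upright slot through the comb's neck, 34 mm below comb_grip, mid-thickness. The slot runs through the comb along x, is 12 mm wide and reaches 18 mm down from this point.
- stand: Fixed grey slotted stand, 126 mm (y) by 70 mm (x), 40 mm high, in which the comb stands on its teeth on a floor 6 mm above the bench, with 1 mm of play on each face. Origin: centre of its underside, axes as the comb's.
- wash_bottle: White plastic bottle, 60 mm across and 150 mm high, to be left alone. Origin at its underside.
- beaker: Glass beaker 70 mm across and 85 mm high, to be left alone. Origin at its underside.
- tube_rack: Grey rack of capped tubes, 70 by 160 by 67 mm, to be left alone. Origin at its underside.
- tip_box: Clear plastic tip box 85 by 120 by 60 mm, to be left alone. Origin at its underside.
- timer: Small flat white bench timer 60 by 65 by 18 mm, to be left alone. Origin at its underside.
- marker_mid (a point): Middle of a black marker pen lying on the bench, 16 mm thick, about 130 mm long, to be left alone.
Mind the look-alikes: they are no part of the job. Leave any green or yellow look-alike of the part that bears comb_grip alone.

How it is judged:
By the outcome, as a careful person would: the job done as asked, in the order asked, and still so for the second after the job is handed in, with the robot touching nothing.
It also fails if it takes over 72 s, if anything falls off the work surface, if the arm or the gripper's body presses on something with over 40 N, if the wrist force passes 120 N, or if a joint passes its speed limit or range.

## Robot

A 7-joint arm with a two-finger parallel gripper is mounted at the origin on the work surface. World frame = base frame: x ahead of the robot, y to its left, z up, the work surface at z = 0. Lengths are in mm, angles in rad, forces in N, time in s.
With the tool pointing down it reaches from about 400 to 900 mm from the base axis. Payload 5.5 kg.
Tool frame: the origin (TCP) lies between the finger pads; the fingertips stand 19 mm ahead of it and the grasp point (between the pads) is the TCP; y points along the fingers, x is the direction in which the jaws open and shut, and the axes are right-handed (so a half turn about y gives the same grasp; the last joint's range is limited). The gripper opens to 92 mm and grips with 3 to 60 N. Pads are 19 mm wide; open, the fingers measure 130 mm over their backs; the gripper's body (75 mm by 190 mm) begins 47 mm behind the grasp point.
Start: joints at [-0.924, 0.501, -0.427, 1.55, 0.221, 1.138, -0.21], TCP at [243.353, 602.726, 219.729] pointing down, gripper open.
Joint ranges: [-2.88, 2.88], [-0.31, 2.03], [-1.54, 1.56], [0.2, 2.42], [-1.41, 4.55], [0.19, 2.02], [-2.57, 2.57]. Speed limits (rad/s): [2.57, 2.57, 3.14, 3.14, 3.14, 3.14, 3.14].

## Interface

Orientations are given as a rotation vector (axis times angle).
In Python, from bench import ctrl gives the robot as it stands. The module is installed in compiled form; this text tells all that it offers.
- The arm moves only by the tool jog_arm, never from a script. Its argument "deltas" is one flat list of numbers, 7 for each row, row after row: the shift along the tool's x, y, z normalised to -1 to 1, where 1 is 0.2 m, then the turn, a rotation vector about the tool's x, y, z normalised to -1 to 1, where 1 is pi rad, then the opening, from -1 (shut) to 1 (fully open), so that 0 is half open. A call has 1 to 8 rows; each row is the pose to reach, as a shift and turn from the pose commanded when the call began, along the tool's axes at that moment, turning the shorter way round; what a row does not reach only later rows make up. A row lasts 1/12 s, in which the tool goes at most 41.7 mm and 7.16 degrees, less where a joint would pass 70% of its speed; a pose out of reach is approached as far as the arm can. A call with a number of a shift or a turn outside -1 to 1 is refused whole. A call with a gripper value outside its range is refused whole. The fingers move at their own pace and stop on an object; "newtons" is the grip in N (left out, the last holds). Time passes only in rows, so rows that repeat a pose let the fingers close. It gives the time, the measured TCP pose, the force and the opening at its end, in the units of the state.
- ctrl.read_state(): the state, without advancing time (a new reading comes with each control period).
- ctrl.get_image(name): name is "side" or "top" or "wrist"; returns the picture (400x640x3 uint8, red, green, blue); there is no depth.
- ctrl.get_calibration(name): a dict with "fx", "fy", "cx", "cy" (pixels), "extrinsics" (4x4, takes a point from camera to world coordinates); the wrist camera has in their place "mount" (4x4, takes a point from camera to tool coordinates, whose origin is the TCP and whose axes are the tool frame's). Camera axes: x right, y down, z forward; pixel columns grow to the right and rows downward; lengths in mm; the calibration is good to about 2 mm. A picture is of the moment at which its call begins: read the wrist's pose just before it. get_calibration takes no time and is no camera call.
- ctrl.finish_job(): hands the job in, once; it reports no verdict.
The state is a dict: "time": time; "qpos": joint angles; "joint_velocities": joint speeds; "joint_efforts": joint torques, N m; "eef_pos": TCP position; "eef_rot": TCP orientation; "ft_force": force on the tool from outside, world axes, zero at the start; "moment": the same for the moment, N m; "grip_width": finger opening in mm.
Only numpy, scipy, OpenCV 4.12 (cv2) and the standard library are available. Lean on these libraries where they do the work, as an engineer would, in place of code of your own. Each camera call takes 0.05 s, during which the arm holds its last target. There are 200 camera calls.

## Working session

There is one attempt and no reset: what is moved stays moved. The work goes in short steps, Python scripts to look and compute and a tool call to move; the robot and the scene stay as the last step left them, time stands still between calls to the robot, and variables do not carry over. Pictures are saved under pics/ and viewed, about 8 in all and at most 12, crops included, and the job is handed in when it is done.

Besides the shell and the picture viewer there is one more tool, called as name(argument=value, ...) on one line, values as JSON. jog_arm: Moves the arm, as the interface text tells. Scaled input: -1 to 1 covers 0.2 m each way for a shift and pi rad each way for a turn. Its arguments: {"type":"object","properties":{"deltas":{"type":"array"},"newtons":{"type":"number"}},"required":["deltas"]}

```bash
mkdir -p pics; cat > h.py <<'E'
import numpy as np, cv2
from bench import ctrl
from scipy.spatial.transform import Rotation as R
def snap(n,f):
    im=ctrl.get_image(n); cv2.imwrite(f'pics/{f}.png',im[:,:,::-1]); return im
def cal(n,s=None):
    c=ctrl.get_calibration(n)
    if n=='wrist':
        s=s or ctrl.read_state(); T=np.eye(4); T[:3,:3]=R.from_rotvec(s['eef_rot']).as_matrix(); T[:3,3]=s['eef_pos']
        E=T@np.array(c['mount'])
    else: E=np.array(c['extrinsics'])
    return c,E
def ray(n,u,v,CE=None):
    c,E=CE or cal(n); d=E[:3,:3]@[(u-c['cx'])/c['fx'],(v-c['cy'])/c['fy'],1]; return E[:3,3],d/np.linalg.norm(d)
def onz(n,u,v,z,CE=None):
    o,d=ray(n,u,v,CE); return o+d*(z-o[2])/d[2]
def tri(*rs):
    A=sum(np.eye(3)-np.outer(d,d) for o,d in rs); b=sum((np.eye(3)-np.outer(d,d))@o for o,d in rs)
    p=np.linalg.solve(A,b); return p,[np.linalg.norm(np.cross(p-o,d)) for o,d in rs]
def proj(n,p,CE=None):
    c,E=CE or cal(n); q=np.linalg.inv(E)@np.r_[p,1]; return np.array([c['fx']*q[0]/q[2]+c['cx'],c['fy']*q[1]/q[2]+c['cy']])
def st():
    s=ctrl.read_state(); print(round(s['time'],2),np.round(s['eef_pos'],1),np.round(R.from_rotvec(s['eef_rot']).as_matrix(),3).tolist(),np.round(s['ft_force'],2),round(s['grip_width'],1)); return s
E
python3 - <<'E'
from h import *
np.set_printoptions(precision=3,suppress=True)
s=st()
a=snap('top','top0');b=snap('side','side0');snap('wrist','w0')
for n in('top','side','wrist'):
    c=ctrl.get_calibration(n);print(n,{k:np.round(v,3).tolist() for k,v in c.items()})
cv2.imwrite('pics/ts.png',cv2.resize(np.vstack([a,b])[:,:,::-1],(480,600)))
E
```

```text
0.0 [243.2 602.  218.7] [[0.374, -0.001, -0.927], [0.927, -0.002, 0.374], [-0.002, -1.0, 0.0]] [-1.2   1.36  0.16] 91.8
top {'fx': 416.112, 'fy': 416.112, 'cx': 317.959, 'cy': 205.609, 'extrinsics': [[-0.018, -0.995, 0.094, 439.445], [-1.0, 0.017, -0.01, 4.12], [0.009, -0.094, -0.996, 1072.468], [0.0, 0.0, 0.0, 1.0]]}
side {'fx': 514.562, 'fy': 514.562, 'cx': 321.351, 'cy': 202.384, 'extrinsics': [[-0.799, 0.409, -0.441, 1088.44], [0.601, 0.552, -0.578, 724.814], [0.007, -0.727, -0.686, 999.26], [0.0, 0.0, 0.0, 1.0]]}
wrist {'fx': 314.302, 'fy': 314.302, 'cx': 316.856, 'cy': 202.965, 'mount': [[1.0, 0.001, 0.0, -0.371], [0.0, -0.276, 0.961, -164.86], [0.001, -0.961, -0.276, 73.577], [0.0, 0.0, 0.0, 1.0]]}
```

View pics/top0.png

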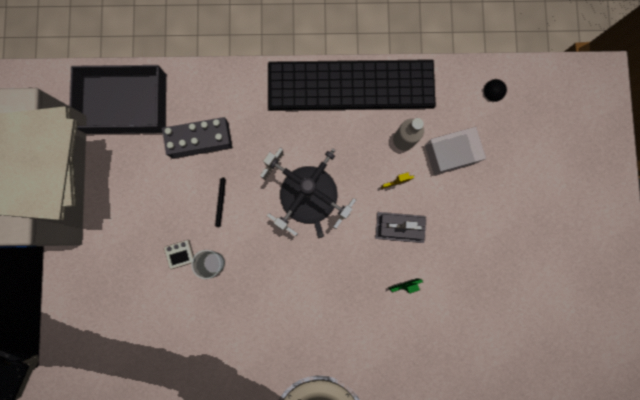

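View pics/side0.png

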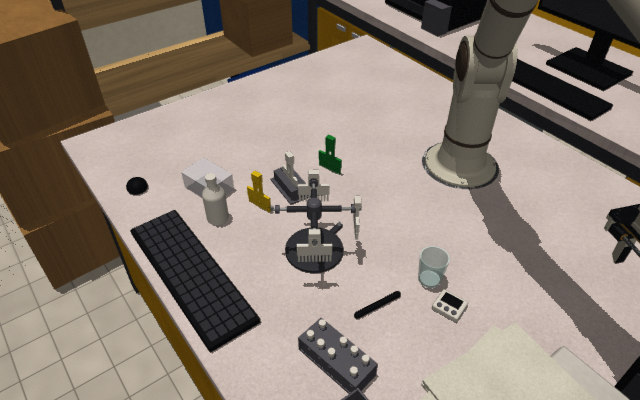

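The top view shows the tree at about (309,193), the empty branch up-right at (330,155) and the pointer tongue at (319,230). There are three comb candidates: white in the grey stand (403,227), yellow (400,181) and green (407,286). White in the stand fits the description. I'll confirm it in an enlarged crop.

```bash
python3 - <<'E'
from h import *
a=cv2.imread('pics/top0.png');b=cv2.imread('pics/side0.png')
A=cv2.resize(a[140:250,255:435],None,fx=4.4,fy=4.4,interpolation=cv2.INTER_CUBIC)[:,:]
cv2.imwrite('pics/ca.png',A)
B=cv2.resize(b[145:295,240:375],None,fx=4,fy=4,interpolation=cv2.INTER_CUBIC)
cv2.imwrite('pics/cb.png',B)
E
```

```text
(no output)
```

View pics/ca.png

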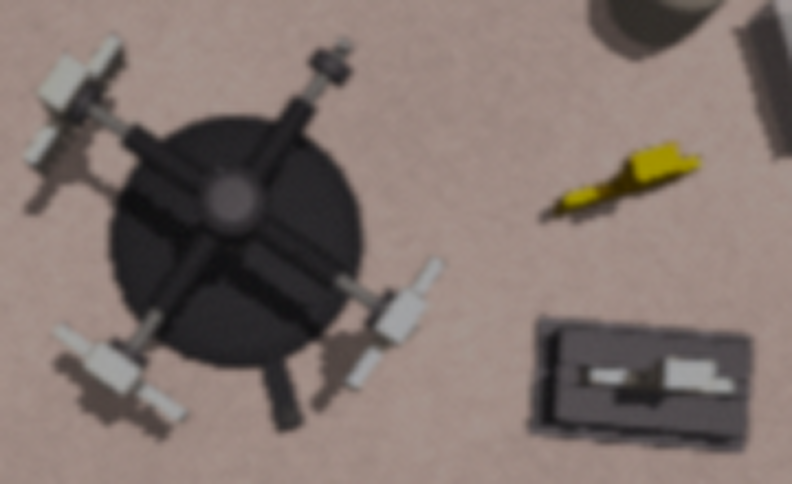

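View pics/cb.png

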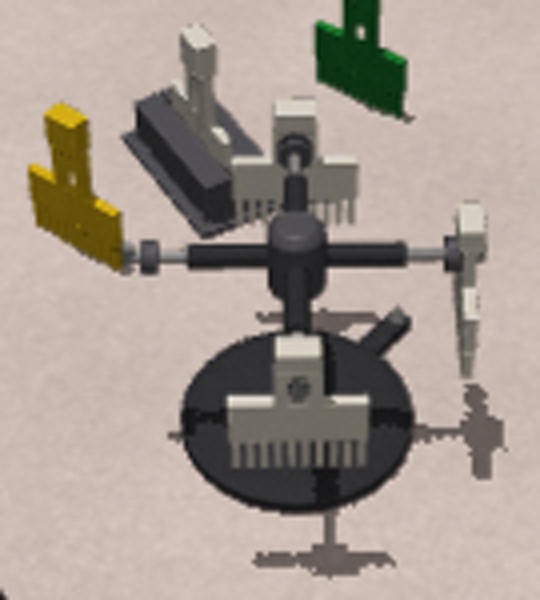

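```bash
python3 - <<'E'
from h import *
np.set_printoptions(precision=1,suppress=True)
f=lambda x,y:(x/4.4+255-.4,y/4.4+140-.4)
g=lambda x,y:(x/4+240-.4,y/4+145-.4)
T=lambda x,y,z:onz('top',*f(x,y),z)
S=lambda x,y,z:onz('side',*g(x,y),z)
hub=T(233,197,176);print('hub',hub,'side',S(297,228,176),'tri',tri(ray('top',*f(233,197)),ray('side',*g(297,228))))
print('disc',T(236,240,10))
for nm,q in dict(lip=(345,45),collar=(330,66)).items(): print(nm,T(*q,154))
print('clamp end',T(303,103,150))
print('side lip',S(127,257,154),S(149,257,150),'clampend',S(188,256,150))
print('tongue',T(290,405,10),T(288,425,10),'side',S(398,318,12))
print('grip top',T(690,374,126),'side',S(199,36,126))
print('gripcorners',[T(*q,126) for q in((667,360),(714,362),(714,388),(664,388))])
print('grip tri',tri(ray('top',*f(690,374)),ray('side',*g(199,36))))
print('stand base',[T(*q,0) for q in((530,432),(742,448))],[T(*q,40) for q in((565,330),(750,336),(742,440),(556,428))])
for n,q in dict(ul=(65,85),ll=(112,368),lr=(398,315)).items(): print(n,T(*q,180)-hub)
E
```

```text
hub [570.4  16.6 176. ] side [571.9  18.7 176. ] tri (array([570.7,  16.7, 173.8]), [np.float64(0.12070766554968121), np.float64(0.12070766554957538)])
disc [569.3  17.6  10. ]
lip [651.  -41.4 154. ]
collar [640.2 -33.5 154. ]
clamp end [622.1 -19.5 150. ]
side lip [653.5 -39.8 154. ] [641.  -35.6 150. ] clampend [621.9 -22.6 150. ]
tongue [472.5 -12.2  10. ] [461.  -10.8  10. ] side [466.8 -11.   12. ]
grip top [ 481.3 -217.9  126. ] side [ 480.6 -219.2  126. ]
gripcorners [array([ 488.8, -206.3,  126. ]), array([ 487.3, -230.6,  126. ]), array([ 473.9, -230.1,  126. ]), array([ 474.3, -204.2,  126. ])]
grip tri (array([ 481.4, -217.7,  127.2]), [np.float64(0.15128787435655797), np.float64(0.15128787435655203)])
stand base [array([ 454.6, -152.4,    0. ]), array([ 443.1, -276.3,    0. ])] [array([ 511.2, -168.2,   40. ]), array([ 506., -273.,   40.]), array([ 447.4, -266. ,   40. ]), array([ 456. , -161.3,   40. ])]
ul [56.7 82.1  4. ]
ll [-83.7  60.2   4. ]
lr [-60.2 -79.9   4. ]
```

```bash
cat > plan.py <<'E'
# python3 plan.py "x y z yawdeg open rows" ... : chain of moves, prints deltas; commanded pose kept in cmd.json
import sys,json,numpy as np,os
from scipy.spatial.transform import Rotation as R
def Rm(y):
    c,s=np.cos(np.radians(y)),np.sin(np.radians(y)); return np.array([[c,0,-s],[s,0,c],[0,-1,0]])
cur=json.load(open('cmd.json')) if os.path.exists('cmd.json') else [243.353,602.726,219.729,68.04]
def move(cur,x,y,z,yaw,op,n,slow=0):
    M=Rm(cur[3]); d=np.round(M.T@(np.array([x,y,z])-cur[:3])/200,4); dy=(yaw-cur[3]+180)%360-180
    t=np.round(-dy/180,4)   # yaw about world z = -tool y
    g=[*d,0,t,0]; g=np.array(g)
    L=np.linalg.norm(d)*200; need=max(L/41.7,abs(dy)/7.16); 
    print(f'need {need:.1f} rows of {n}', '!!RANGE' if max(abs(g))>1 else '')
    if slow:
        for k in range(1,n+1): print(','.join(f'{v:.4g}' for v in np.round(g*k/n,4)),op,sep=',',end=',\n')
    else: print(f'x{n}: ',','.join(f'{v:.4g}' for v in g),op,sep=',')
    return [*(np.array(cur[:3])+M@d*200),cur[3]-t*180]
for a in sys.argv[1:]:
    v=a.split(); sl='s' in v; v=[float(q) for q in v if q!='s']
    cur=move(cur,*v[:5],int(v[5]),sl); print('  ->',np.round(cur,2))
json.dump([float(c) for c in cur],open('cmd.json','w'))
E
python3 plan.py "300 430 300 68 -0.4 7" "420 270 300 63 -0.4 7" "520 100 300 58 -0.4 7" "613 -13 300 54.4 -0.4 7"
```

```text
need 4.8 rows of 7 
x7: ,-0.6951,-0.4014,-0.5856,0,0.0002,0,-0.4
  -> [299.99 429.99 300.01  68.  ]
need 4.8 rows of 7 
x7: ,-0.517,0,-0.856,0,0.0278,0,-0.4
  -> [420.   270.   300.01  63.  ]
need 4.7 rows of 7 
x7: ,-0.5304,0,-0.8314,0,0.0278,0,-0.4
  -> [520.    99.99 300.01  58.  ]
need 3.5 rows of 7 
x7: ,-0.2326,0,-0.6938,0,0.02,0,-0.4
  -> [613.01 -13.   300.01  54.4 ]
```

jog_arm(deltas=[-0.6951,-0.4014,-0.5856,0,0.0002,0,-0.4,-0.6951,-0.4014,-0.5856,0,0.0002,0,-0.4,-0.6951,-0.4014,-0.5856,0,0.0002,0,-0.4,-0.6951,-0.4014,-0.5856,0,0.0002,0,-0.4,-0.6951,-0.4014,-0.5856,0,0.0002,0,-0.4,-0.6951,-0.4014,-0.5856,0,0.0002,0,-0.4,-0.6951,-0.4014,-0.5856,0,0.0002,0,-0.4], newtons=6)

```text
time: 0.73
eef_pos: [301.4, 428.8, 301.0]
eef_rot: [-1.369, -0.921, 0.917]
ft_force: [-0.3, 0.3, -0.5]
grip_width: 49.9
```

jog_arm(deltas=[-0.517,0,-0.856,0,0.0278,0,-0.4,-0.517,0,-0.856,0,0.0278,0,-0.4,-0.517,0,-0.856,0,0.0278,0,-0.4,-0.517,0,-0.856,0,0.0278,0,-0.4,-0.517,0,-0.856,0,0.0278,0,-0.4,-0.517,0,-0.856,0,0.0278,0,-0.4,-0.517,0,-0.856,0,0.0278,0,-0.4])

```text
time: 1.32
eef_pos: [420.4, 269.3, 299.0]
eef_rot: [-1.397, -0.852, 0.854]
ft_force: [0.1, 0.9, -0.5]
grip_width: 27.6
```

jog_arm(deltas=[-0.5304,0,-0.8314,0,0.0278,0,-0.4,-0.5304,0,-0.8314,0,0.0278,0,-0.4,-0.5304,0,-0.8314,0,0.0278,0,-0.4,-0.5304,0,-0.8314,0,0.0278,0,-0.4,-0.5304,0,-0.8314,0,0.0278,0,-0.4,-0.5304,0,-0.8314,0,0.0278,0,-0.4,-0.5304,0,-0.8314,0,0.0278,0,-0.4])

```text
time: 1.9
eef_pos: [519.9, 100.7, 299.1]
eef_rot: [-1.422, -0.787, 0.789]
ft_force: [-0.2, 0.4, -0.4]
grip_width: 27.4
```

jog_arm(deltas=[-0.2326,0,-0.6938,0,0.02,0,-0.4,-0.2326,0,-0.6938,0,0.02,0,-0.4,-0.2326,0,-0.6938,0,0.02,0,-0.4,-0.2326,0,-0.6938,0,0.02,0,-0.4,-0.2326,0,-0.6938,0,0.02,0,-0.4,-0.2326,0,-0.6938,0,0.02,0,-0.4,-0.2326,0,-0.6938,0,0.02,0,-0.4])

```text
time: 2.48
eef_pos: [612.1, -8.8, 299.3]
eef_rot: [-1.437, -0.743, 0.744]
ft_force: [0.4, 1.2, -0.1]
grip_width: 27.5
```

```bash
python3 - <<'E'
from h import *
s=st();print(np.round(s['qpos'],2));snap('wrist','w1');st()
E
```

```text
2.48 [612.1  -8.8 299.3] [[0.579, -0.002, -0.816], [0.816, 0.002, 0.579], [0.001, -1.0, 0.003]] [ 0.43  1.22 -0.06] 27.5
[-0.02  0.34 -0.02  1.57  0.    1.24  0.92]
2.53 [612.   -9.  299.6] [[0.578, -0.001, -0.816], [0.816, 0.002, 0.578], [0.001, -1.0, 0.002]] [-0.03  0.31  0.41] 27.3
```

View pics/w1.png

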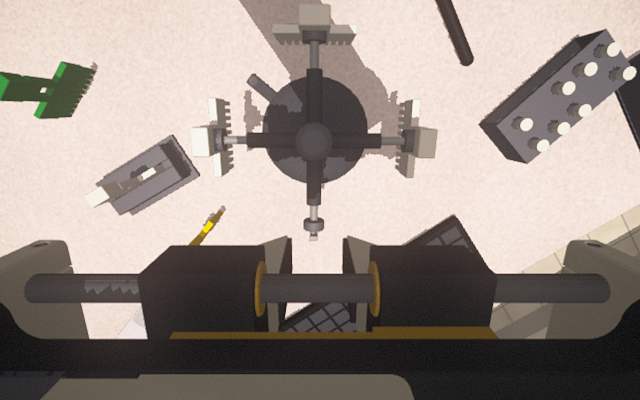

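```bash
python3 - <<'E'
from h import *
np.set_printoptions(precision=1,suppress=True)
s=ctrl.read_state();CE=cal('wrist',s)
W=lambda u,v,z:onz('wrist',u,v,z,CE)
im=cv2.imread('pics/w1.png');g=cv2.cvtColor(im,cv2.COLOR_BGR2GRAY)
hub=W(313.5,142,176);print('hub',hub)
for n,q,z in(('clampend',(313.5,205),150),('collar',(313.5,225),150),('lipend',(313,241),160),('tongue',(254,81),12),('pt',(258,85),22),('griptop',(97,197),126)):
    p=W(*q,z);d=p-hub;print(n,p,'r',np.hypot(*d[:2]),'ang',np.degrees(np.arctan2(d[1],d[0])))
for x in range(308,320,3): print(x,g[195:248,x])
cv2.imwrite('pics/w1c.png',cv2.resize(im[50:250,230:400],None,fx=3.4,fy=3,interpolation=cv2.INTER_CUBIC))
E
```

```text
hub [570.8  16.5 176. ]
clampend [625.2 -22.5 150. ] r 66.95802335550158 ang -35.63835367004201
collar [643.2 -35.3 150. ] r 89.080823439244 ang -35.58680123181556
lipend [654.4 -43.9 160. ] r 103.17875974198772 ang -35.803428866692286
tongue [469.  -11.4  12. ] r 105.50759647856522 ang -164.64865127527395
pt [477.8  -9.2  22. ] r 96.45522782997485 ang -164.54066511971772
griptop [ 484.  -218.1  126. ] r 250.18539999919705 ang -110.29681616561818
308 [ 69  67  71  74  80  85  87  85  83  84 200 240 236 235 237 234 232 234
 233 228 231 239 187  70  79  78  80  91 114 123 123 122 125 124 125 119
 196 235 236 235 238 238 237 235 232 229 228 229 233 234 234 234 233]
311 [ 77  75  74  87  96  96  97  96  97  95 114 148 163 163 161 160 161 163
 160 159 163 162 163 166 137  98  85  86 121 140 143 141 141 140 138 131
 132 150 125  91  84 159 207 205 199 187 219 234 231 231 234 234 234]
314 [ 75  76  76  84  97 101  99 100 104 101 119 173 194 190 193 192 190 192
 191 190 189 194 193 193 173 132  84  74 124 147 149 145 143 142 138 138
 139 151 131  98  92 157 199 201 193 191 221 236 231 228 232 234 234]
317 [ 90  86  83  95  93  92  95  93  90  90 100 136 153 149 171 188 185 181
 182 185 187 170 127 107 110  93  82  85 116 135 130 130 127 124 125 120
 147 178 177 171 168 178 188 193 189 213 234 236 234 233 233 231 234]
```

View pics/w1c.png

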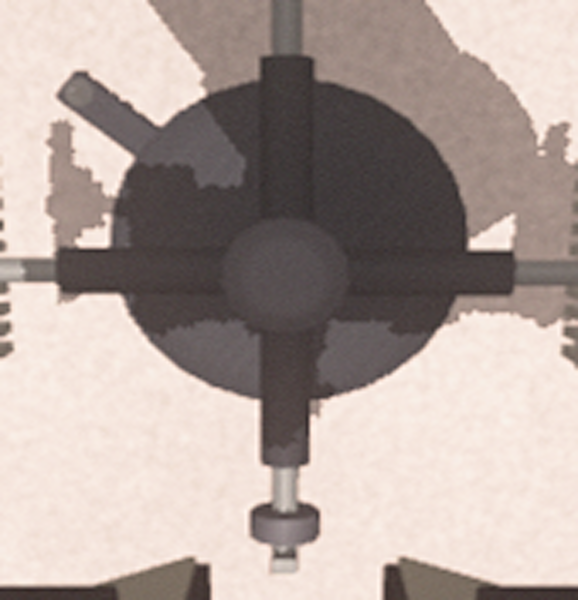

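jog_arm(deltas=[0,0,0,0,0,0,-0.4,0,0,0,0,0,0,-0.4,0,0,0,0,0,0,-0.4])

```text
time: 2.78
eef_pos: [612.5, -11.9, 300.3]
eef_rot: [-1.44, -0.742, 0.741]
ft_force: [-0.7, 0.1, -0.4]
grip_width: 27.7
```

```bash
cat > arc.py <<'E'
import json,numpy as np
from plan import Rm,cur
import sys
ax=np.array([570.6,16.8]); r=52
def arc(cur,a1,n,op):
    a0=cur[3]-90; M=Rm(cur[3]); out=[]
    for k in range(1,n+1):
        a=a0+(a1-a0)*k/n; p=[*(ax+r*np.array([np.cos(np.radians(a)),np.sin(np.radians(a))])),cur[2]]
        d=np.round(M.T@(np.array(p)-cur[:3])/200,3); t=np.round(-(a-a0)/180,4); out.append((d,t))
        print(','.join(f'{v:.4g}' for v in [*d,0,t,0,op]),end=',\n')
    return [*(np.array(cur[:3])+M@d*200),cur[3]-t*180]
for a1 in (-69,-102,-135,-164.8):
    cur=arc(cur,a1,8,-0.58); print('->',np.round(cur,1))
json.dump([float(c) for c in cur],open('cmd.json','w'))
E
python3 plan.py "612.9 -13.5 157 54.4 -0.4 8" "612.9 -13.5 157 54.4 -0.58 4"; python3 arc.py
```

```text
need 3.4 rows of 8 
x8: ,-0.0024,0.715,-0.001,0,-0,0,-0.4
  -> [612.89 -13.5  157.01  54.4 ]
need 0.0 rows of 4 
x4: ,0,0,-0,0,-0,0,-0.58
  -> [612.89 -13.5  157.01  54.4 ]
-0.019,0,0.001,0,0.0232,0,-0.58,
-0.038,0,0.003,0,0.0464,0,-0.58,
-0.056,0,0.006,0,0.0696,0,-0.58,
-0.075,0,0.011,0,0.0928,0,-0.58,
-0.093,0,0.017,0,0.116,0,-0.58,
-0.11,0,0.025,0,0.1392,0,-0.58,
-0.127,0,0.033,0,0.1623,0,-0.58,
-0.143,0,0.043,0,0.1855,0,-0.58,
-> [589.3 -31.8 157.   21. ]
-0.019,0,0.001,0,0.0229,0,-0.58,
-0.037,0,0.003,0,0.0458,0,-0.58,
-0.056,0,0.006,0,0.0688,0,-0.58,
-0.074,0,0.011,0,0.0917,0,-0.58,
-0.092,0,0.017,0,0.1146,0,-0.58,
-0.109,0,0.024,0,0.1375,0,-0.58,
-0.126,0,0.032,0,0.1604,0,-0.58,
-0.142,0,0.042,0,0.1834,0,-0.58,
-> [559.7 -34.1 157.  -12. ]
-0.018,0,0.001,0,0.0229,0,-0.58,
-0.037,0,0.003,0,0.0458,0,-0.58,
-0.055,0,0.006,0,0.0687,0,-0.58,
-0.074,0,0.011,0,0.0916,0,-0.58,
-0.091,0,0.017,0,0.1146,0,-0.58,
-0.109,0,0.024,0,0.1375,0,-0.58,
-0.125,0,0.033,0,0.1604,0,-0.58,
-0.141,0,0.042,0,0.1833,0,-0.58,
-> [533.9 -20.  157.  -45. ]
-0.017,0,0,0,0.0207,0,-0.58,
-0.034,0,0.002,0,0.0414,0,-0.58,
-0.051,0,0.005,0,0.0621,0,-0.58,
-0.067,0,0.009,0,0.0828,0,-0.58,
-0.083,0,0.014,0,0.1035,0,-0.58,
-0.099,0,0.019,0,0.1242,0,-0.58,
-0.115,0,0.026,0,0.1449,0,-0.58,
-0.13,0,0.034,0,0.1656,0,-0.58,
-> [520.3   3.2 157.  -74.8]
```

jog_arm(deltas=[-0.0024,0.15,-0.001,0,0,0,-0.4,-0.0024,0.3,-0.001,0,0,0,-0.4,-0.0024,0.42,-0.001,0,0,0,-0.4,-0.0024,0.52,-0.001,0,0,0,-0.4,-0.0024,0.6,-0.001,0,0,0,-0.4,-0.0024,0.66,-0.001,0,0,0,-0.4,-0.0024,0.7,-0.001,0,0,0,-0.4,-0.0024,0.715,-0.001,0,0,0,-0.4])

```text
time: 3.45
eef_pos: [612.0, -13.5, 155.9]
eef_rot: [-1.44, -0.739, 0.741]
ft_force: [-0.4, 0.9, -1.1]
grip_width: 27.2
```

jog_arm(deltas=[0,0,0,0,0,0,-0.45,0,0,0,0,0,0,-0.5,0,0,0,0,0,0,-0.55,0,0,0,0,0,0,-0.58,0,0,0,0,0,0,-0.58])

```text
time: 3.87
eef_pos: [613.1, -13.7, 157.8]
eef_rot: [-1.442, -0.741, 0.739]
ft_force: [-0.3, -0.5, -0.1]
grip_width: 19.4
```

jog_arm(deltas=[-0.019,0,0.001,0,0.0232,0,-0.58,-0.038,0,0.003,0,0.0464,0,-0.58,-0.056,0,0.006,0,0.0696,0,-0.58,-0.075,0,0.011,0,0.0928,0,-0.58,-0.093,0,0.017,0,0.116,0,-0.58,-0.11,0,0.025,0,0.1392,0,-0.58,-0.127,0,0.033,0,0.1623,0,-0.58,-0.143,0,0.043,0,0.1855,0,-0.58])

```text
time: 4.53
eef_pos: [589.1, -32.1, 157.5]
eef_rot: [-1.552, -0.285, 0.284]
ft_force: [-0.3, -0.9, 0.4]
grip_width: 19.2
```

jog_arm(deltas=[-0.019,0,0.001,0,0.0229,0,-0.58,-0.037,0,0.003,0,0.0458,0,-0.58,-0.056,0,0.006,0,0.0688,0,-0.58,-0.074,0,0.011,0,0.0917,0,-0.58,-0.092,0,0.017,0,0.1146,0,-0.58,-0.109,0,0.024,0,0.1375,0,-0.58,-0.126,0,0.032,0,0.1604,0,-0.58,-0.142,0,0.042,0,0.1834,0,-0.58])

```text
time: 5.2
eef_pos: [559.5, -34.3, 157.5]
eef_rot: [-1.564, 0.167, -0.168]
ft_force: [-0.0, 1.0, -0.1]
grip_width: 19.5
```

```bash
python3 - <<'E'
from h import *
st();s=ctrl.read_state();snap('wrist','w2')
CE=cal('wrist',s)
for r in(65,90,102):
  a=np.radians(-102);print(r,proj('wrist',[570.6+r*np.cos(a),16.8+r*np.sin(a),152],CE))
E
```

```text
5.2 [559.5 -34.3 157.5] [[0.977, 0.001, 0.212], [-0.212, 0.0, 0.977], [0.001, -1.0, 0.0]] [-0.02  1.04 -0.08] 19.5
65 [316.07583193 263.70295462]
90 [316.22113364 300.40447624]
102 [316.28728648 317.11391256]
```

View pics/w2.png

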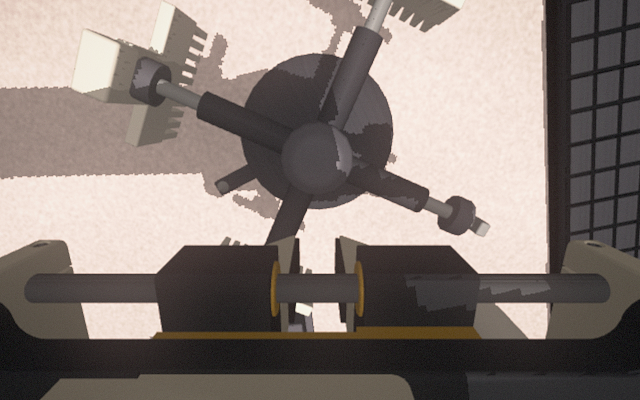

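```bash
python3 - <<'E'
from h import *
np.set_printoptions(precision=1,suppress=True)
s=st();CE=cal('wrist',s)
ax=np.array([570.6,16.8])
for n,q,z in(('hub',(317,158),176),('clampend',(425,198),150),('lip',(486,230),158),('ul clamp',(205,105),150),('ur clamp',(370,38),150),('foot',(318,132),10),('tongue',(222,187),22)):
    p=onz('wrist',*q,z,CE);d=p[:2]-ax;print(n,p,np.hypot(*d),np.degrees(np.arctan2(d[1],d[0])))
t=snap('top','top1');
cv2.imwrite('pics/top1c.png',cv2.resize(t[100:280,220:440,::-1],None,fx=3.3,fy=3.3,interpolation=cv2.INTER_CUBIC))
E
```

```text
5.25 [558.7 -34.  157.3] [[0.976, -0.0, 0.216], [-0.216, 0.0, 0.976], [-0.0, -1.0, 0.0]] [-1.   0.8 -0. ] 19.4
hub [571.   18.2 176. ] 1.434560537296611 72.36694167083378
clampend [625.3 -20.6 150. ] 66.24906053096345 -34.4083290557674
lip [653.9 -43.6 158. ] 102.88797464118896 -35.96641194710362
ul clamp [519.   54.3 150. ] 63.80683937294609 143.9806455856442
ur clamp [608.7  67.1 150. ] 63.05723860826045 52.85110156729843
foot [572.6  20.3  10. ] 3.99127159330723 60.39670889169424
tongue [469.6 -10.3  22. ] 104.55626070069277 -164.9942460613974
```

View pics/top1c.png

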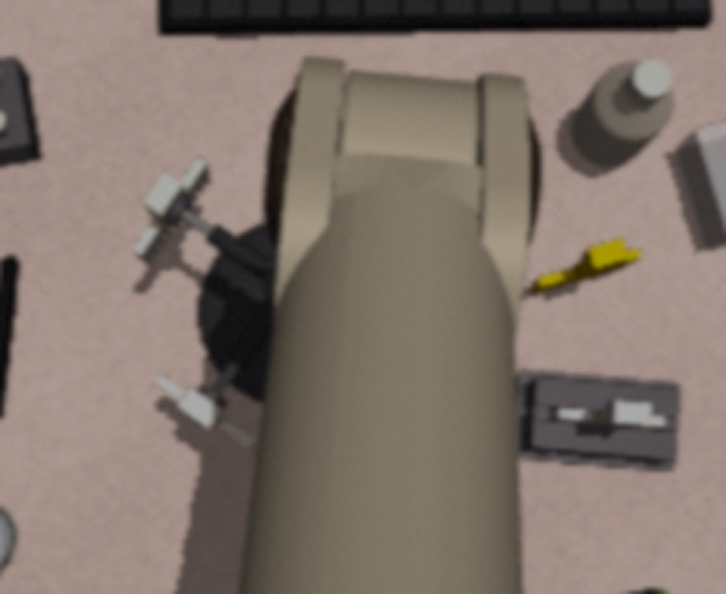

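The tree hasn't moved: the empty branch is still at about -36°. The fingers must have passed above the tube, so I'm checking their height from the side.

```bash
python3 - <<'E'
from h import *
s=st();b=snap('side','side1')
p=s['eef_pos']
for dz in(0,-19): print(dz,proj('side',np.array(p)+[0,0,dz]))
cv2.imwrite('pics/side1c.png',cv2.resize(b[120:290,230:400,::-1],None,fx=3.5,fy=3.5,interpolation=cv2.INTER_CUBIC))
E
```

```text
5.3 [559.1 -34.1 157.3] [[0.978, 0.0, 0.209], [-0.209, 0.0, 0.978], [0.0, -1.0, 0.0]] [0.36 0.89 0.19] 19.0
0 [305.24795077 193.0913648 ]
-19 [305.36029566 198.81573018]
```

View pics/side1c.png

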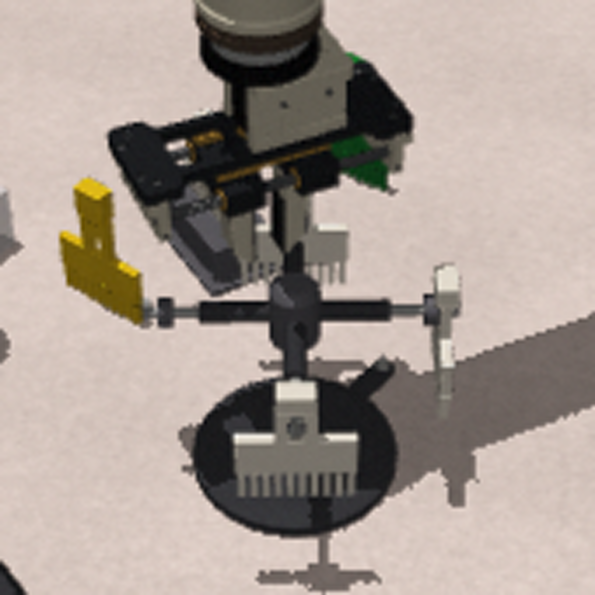

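```bash
python3 - <<'E'
from h import *
s=ctrl.read_state();p=np.array(s['eef_pos']);M=R.from_rotvec(s['eef_rot']).as_matrix()
f=lambda q:np.round((q-[230,120])*3.5)
for sx in(1,-1):
  for dy in(-20,0,19): print(sx,dy,[f(proj('side',p+M@[sx*w,dy,0])) for w in(10,29)])
# visible finger outline in crop: dump gray columns near finger tips
b=cv2.imread('pics/side1.png')
for u in range(294,318,2): print(u,b[180:208,u].max(1))
E
```

```text
1 -20 [array([249., 239.]), array([224., 246.])]
1 0 [array([250., 260.]), array([224., 268.])]
1 19 [array([250., 280.]), array([225., 288.])]
-1 -20 [array([276., 230.]), array([301., 223.])]
-1 0 [array([276., 252.]), array([301., 244.])]
-1 19 [array([276., 272.]), array([301., 264.])]
294 [ 30  46  74  76  76  78  78  79  84  88  83  45  42  43  43  41  43  42
  43  42  52  88  56 102 217 207  26  30]
296 [ 16  28  81  99 102 106  92  97  91  84  81  55  56  45  41  40  42  42
  47  44  54  70  89 214 217 209  27  29]
298 [ 21  59 100  98 100 100  99  99  98  99 100  99 100 105  94  66  54  55
  54  62  96  65 150 214 215 209  28  32]
300 [ 38  99  99  99  99  99  98  99  98 101  98  99  99  99 107 103 102 102
 116 113 114 152 216 220 219 209  24  29]
302 [ 56  58  57  56  71  79  63  60  60  61  76  76  77  73  78  99 103 103
 113 103 118 199 217 216 218 208  28  30]
304 [205 143 106 107 198 219 136 121 121 120 119 120 119 118 113  68  59  91
  66 106 214 216 221 217 215 205  27  33]
306 [204 205 203 206 213 210 127 113 120 120 119 117 120 118 117 111 114 111
 116 130 127 158 165 166 165 154  34  53]
308 [  8  11   9  11  13  10  11  12  37  85 111 119 120 120 115  89 107  98
 156  84  43  76  78  80  79  75  57  43]
310 [ 20  20  18  21  18  18  21  17  20  17  23  42  87 109 107  96  58  87
  84  43  44  51  86  89  85  80  79  61]
312 [ 98 100  99  99  99 100  98  99 100  98  96  87  37  26  25  27  25  28
  42  44  43  44  43  46  53  82  86  76]
314 [ 99  98  98  98 101  99 101 101  97  69  26  26  26  27  27  26  28  27
  45  44  43  44  44  45  49  54  56  52]
316 [ 97  95  94  96  95  95  99 112 115  74  49  48  47  47  45  38  52  52
  48  43  44  43  44  47  49  51  50  50]
```

```bash
python3 - <<'E'
import json;c=[533.9,-20,157,-45]
json.dump([559.7,-34.1,157.0,-12.0],open('cmd.json','w'))
E
python3 plan.py "559.7 -34.1 195 -12 -0.4 3" "612.9 -13.5 195 42 -0.4 8" "612.9 -13.5 170 54.4 -0.4 5" "612.9 -13.5 143 54.4 -0.4 8"
```

```text
need 0.9 rows of 3 
x3: ,0,-0.19,0,0,-0,0,-0.4
  -> [559.7 -34.1 195.  -12. ]
need 7.5 rows of 8 
x8: ,0.2388,0,0.1561,0,-0.3,0,-0.4
  -> [612.91 -13.49 195.    42.  ]
need 1.7 rows of 5 
x5: ,-0.0001,0.125,-0,0,-0.0689,0,-0.4
  -> [612.89 -13.51 170.    54.4 ]
need 0.6 rows of 8 
x8: ,0,0.135,-0,0,0,0,-0.4
  -> [612.89 -13.51 143.    54.4 ]
```

jog_arm(deltas=[0,-0.19,0,0,0,0,-0.4,0,-0.19,0,0,0,0,-0.4,0,-0.19,0,0,0,0,-0.4])

```text
time: 5.6
eef_pos: [561.7, -34.4, 197.4]
eef_rot: [-1.564, 0.159, -0.167]
ft_force: [-0.4, 0.2, -0.4]
grip_width: 26.9
```

jog_arm(deltas=[0.03,0,0.02,0,-0.0375,0,-0.4,0.06,0,0.04,0,-0.075,0,-0.4,0.09,0,0.06,0,-0.1125,0,-0.4,0.12,0,0.08,0,-0.15,0,-0.4,0.15,0,0.1,0,-0.1875,0,-0.4,0.18,0,0.12,0,-0.225,0,-0.4,0.21,0,0.14,0,-0.2625,0,-0.4,0.2388,0,0.1561,0,-0.3,0,-0.4])

```text
time: 6.27
eef_pos: [612.6, -13.3, 194.0]
eef_rot: [-1.491, -0.578, 0.58]
ft_force: [-0.1, 0.1, 0.3]
grip_width: 27.2
```

jog_arm(deltas=[0,0.03,0,0,-0.0345,0,-0.4,0,0.06,0,0,-0.0689,0,-0.4,0,0.09,0,0,-0.0689,0,-0.4,0,0.125,0,0,-0.0689,0,-0.4,0,0.125,0,0,-0.0689,0,-0.4])

```text
time: 6.68
eef_pos: [611.3, -13.8, 167.8]
eef_rot: [-1.44, -0.735, 0.74]
ft_force: [-0.0, 0.0, -0.6]
grip_width: 27.5
```

jog_arm(deltas=[0,0.02,0,0,0,0,-0.4,0,0.04,0,0,0,0,-0.4,0,0.06,0,0,0,0,-0.4,0,0.08,0,0,0,0,-0.4,0,0.1,0,0,0,0,-0.4,0,0.12,0,0,0,0,-0.4,0,0.135,0,0,0,0,-0.4,0,0.135,0,0,0,0,-0.4])

```text
time: 7.35
eef_pos: [612.1, -13.7, 142.1]
eef_rot: [-1.44, -0.739, 0.741]
ft_force: [0.2, -0.2, 0.5]
grip_width: 27.6
```

jog_arm(deltas=[0,0,0,0,0,0,-0.5,0,0,0,0,0,0,-0.6,0,0,0,0,0,0,-0.8,0,0,0,0,0,0,-1,0,0,0,0,0,0,-1,0,0,0,0,0,0,-1], newtons=4)

```text
time: 7.85
eef_pos: [613.0, -13.6, 143.3]
eef_rot: [-1.441, -0.741, 0.74]
ft_force: [-0.2, 0.4, 1.0]
grip_width: 14.3
```

jog_arm(deltas=[0,0,0,0,0,0,-0.55,0,0,0,0,0,0,-0.55,0,0.01,0,0,0,0,-0.55,0,0.02,0,0,0,0,-0.55,0,0.02,0,0,0,0,-0.8,0,0.02,0,0,0,0,-1,0,0.02,0,0,0,0,-1,0,0.02,0,0,0,0,-1])

```text
time: 8.52
eef_pos: [612.3, -13.5, 138.5]
eef_rot: [-1.441, -0.74, 0.741]
ft_force: [1.0, 0.5, -3.8]
grip_width: 14.5
```

```bash
python3 - <<'E'
from h import *
for i in range(4): st(); snap('wrist','w3')
E
```

```text
8.52 [612.3 -13.5 138.5] [[0.582, -0.001, -0.813], [0.813, 0.0, 0.582], [-0.0, -1.0, 0.001]] [ 0.96  0.46 -3.83] 14.5
8.57 [612.3 -13.5 138.5] [[0.583, -0.001, -0.813], [0.813, 0.0, 0.583], [-0.0, -1.0, 0.001]] [ 1.05  0.54 -3.95] 14.6
8.62 [612.3 -13.5 138.5] [[0.582, -0.001, -0.813], [0.813, 0.0, 0.582], [-0.0, -1.0, 0.001]] [ 0.34  1.53 -3.6 ] 15.2
8.67 [612.3 -13.5 138.5] [[0.582, -0.001, -0.813], [0.813, 0.0, 0.582], [-0.0, -1.0, 0.001]] [ 0.55  0.92 -4.68] 14.7
```

```bash
python3 - <<'E'
import json
json.dump([612.89,-13.51,139.0,54.4],open('cmd.json','w'))
E
sed -i 's/,8,-0.58/,8,-0.62/' arc.py; python3 arc.py
```

```text
-0.019,0,0.001,0,0.0232,0,-0.62,
-0.038,0,0.003,0,0.0464,0,-0.62,
-0.056,0,0.006,0,0.0696,0,-0.62,
-0.075,0,0.011,0,0.0928,0,-0.62,
-0.093,0,0.017,0,0.116,0,-0.62,
-0.11,0,0.025,0,0.1392,0,-0.62,
-0.127,0,0.033,0,0.1624,0,-0.62,
-0.143,0,0.043,0,0.1856,0,-0.62,
-> [589.2 -31.8 139.   21. ]
-0.019,0,0.001,0,0.0229,0,-0.62,
-0.037,0,0.003,0,0.0458,0,-0.62,
-0.056,0,0.006,0,0.0687,0,-0.62,
-0.074,0,0.011,0,0.0916,0,-0.62,
-0.092,0,0.017,0,0.1146,0,-0.62,
-0.109,0,0.024,0,0.1375,0,-0.62,
-0.126,0,0.032,0,0.1604,0,-0.62,
-0.142,0,0.042,0,0.1833,0,-0.62,
-> [559.7 -34.1 139.  -12. ]
-0.018,0,0.001,0,0.0229,0,-0.62,
-0.037,0,0.003,0,0.0458,0,-0.62,
-0.055,0,0.006,0,0.0687,0,-0.62,
-0.074,0,0.011,0,0.0917,0,-0.62,
-0.091,0,0.017,0,0.1146,0,-0.62,
-0.109,0,0.024,0,0.1375,0,-0.62,
-0.125,0,0.033,0,0.1604,0,-0.62,
-0.141,0,0.042,0,0.1833,0,-0.62,
-> [533.9 -20.  139.  -45. ]
-0.017,0,0,0,0.0207,0,-0.62,
-0.034,0,0.002,0,0.0414,0,-0.62,
-0.051,0,0.005,0,0.0621,0,-0.62,
-0.067,0,0.009,0,0.0828,0,-0.62,
-0.083,0,0.014,0,0.1035,0,-0.62,
-0.099,0,0.019,0,0.1242,0,-0.62,
-0.115,0,0.026,0,0.1449,0,-0.62,
-0.13,0,0.034,0,0.1656,0,-0.62,
-> [520.3   3.2 139.  -74.8]
```

jog_arm(deltas=[0,0,0,0,0,0,-0.62,0,0,0,0,0,0,-0.62], newtons=6)

```text
time: 8.88
eef_pos: [612.9, -13.9, 139.5]
eef_rot: [-1.442, -0.74, 0.74]
ft_force: [0.2, 0.6, 0.0]
grip_width: 17.0
```

jog_arm(deltas=[-0.019,0,0.001,0,0.0232,0,-0.62,-0.038,0,0.003,0,0.0464,0,-0.62,-0.056,0,0.006,0,0.0696,0,-0.62,-0.075,0,0.011,0,0.0928,0,-0.62,-0.093,0,0.017,0,0.116,0,-0.62,-0.11,0,0.025,0,0.1392,0,-0.62,-0.127,0,0.033,0,0.1623,0,-0.62,-0.143,0,0.043,0,0.1855,0,-0.62])

```text
time: 9.55
eef_pos: [590.2, -31.4, 139.7]
eef_rot: [-1.552, -0.287, 0.283]
ft_force: [2.5, 1.2, -2.2]
grip_width: 17.5
```

Force of about 3 N now, matching the hinge friction, so it is turning.

jog_arm(deltas=[-0.019,0,0.001,0,0.0229,0,-0.62,-0.037,0,0.003,0,0.0458,0,-0.62,-0.056,0,0.006,0,0.0687,0,-0.62,-0.074,0,0.011,0,0.0916,0,-0.62,-0.092,0,0.017,0,0.1146,0,-0.62,-0.109,0,0.024,0,0.1375,0,-0.62,-0.126,0,0.032,0,0.1604,0,-0.62,-0.142,0,0.042,0,0.1833,0,-0.62])

```text
time: 10.22
eef_pos: [560.9, -34.3, 139.9]
eef_rot: [-1.564, 0.165, -0.17]
ft_force: [3.5, -0.5, -3.8]
grip_width: 17.8
```

jog_arm(deltas=[-0.018,0,0.001,0,0.0229,0,-0.62,-0.037,0,0.003,0,0.0458,0,-0.62,-0.055,0,0.006,0,0.0687,0,-0.62,-0.074,0,0.011,0,0.0917,0,-0.62,-0.091,0,0.017,0,0.1146,0,-0.62,-0.109,0,0.024,0,0.1375,0,-0.62,-0.125,0,0.033,0,0.1604,0,-0.62,-0.141,0,0.042,0,0.1833,0,-0.62])

```text
time: 10.88
eef_pos: [534.9, -21.0, 139.9]
eef_rot: [-1.481, 0.615, -0.62]
ft_force: [2.6, -1.4, -1.6]
grip_width: 17.5
```

jog_arm(deltas=[-0.017,0,0,0,0.0207,0,-0.62,-0.034,0,0.002,0,0.0414,0,-0.62,-0.051,0,0.005,0,0.0621,0,-0.62,-0.067,0,0.009,0,0.0828,0,-0.62,-0.083,0,0.014,0,0.1035,0,-0.62,-0.099,0,0.019,0,0.1242,0,-0.62,-0.115,0,0.026,0,0.1449,0,-0.62,-0.13,0,0.034,0,0.1656,0,-0.62])

```text
time: 11.55
eef_pos: [520.7, 1.8, 139.8]
eef_rot: [-1.321, 1.013, -1.017]
ft_force: [0.3, -2.5, -0.6]
grip_width: 17.3
```

jog_arm(deltas=[0,0,0,0,0,0,-0.8,0,0,0,0,0,0,-1,0,0,0,0,0,0,-1,0,0,0,0,0,0,-1,0,0,0,0,0,0,-0.5,0,0,0,0,0,0,-0.4])

```text
time: 12.05
eef_pos: [520.2, 3.5, 139.0]
eef_rot: [-1.323, 1.011, -1.011]
ft_force: [-0.1, 0.3, -0.3]
grip_width: 23.6
```

```bash
python3 plan.py "520.3 3.2 300 -74.8 -0.4 6"
```

```text
need 3.9 rows of 6 
x6: ,-0.0001,-0.805,-0,0,-0,0,-0.4
  -> [520.3   3.2 300.  -74.8]
```

jog_arm(deltas=[0,-0.2,0,0,0,0,-0.3,0,-0.4,0,0,0,0,-0.3,0,-0.6,0,0,0,0,-0.3,0,-0.805,0,0,0,0,-0.3,0,-0.805,0,0,0,0,-0.3,0,-0.805,0,0,0,0,-0.3,0,-0.805,0,0,0,0,-0.3])

```text
time: 12.63
eef_pos: [519.7, 3.6, 299.6]
eef_rot: [-1.323, 1.012, -1.01]
ft_force: [-1.7, -0.6, 0.3]
grip_width: 31.8
```

```bash
python3 - <<'E'
from h import *
s=st();im=snap('wrist','w4')
cv2.imwrite('pics/w4c.png',cv2.resize(im[100:260,110:430,::-1],None,fx=2.4,fy=2.4,interpolation=cv2.INTER_CUBIC))
E
```

```text
12.63 [519.7   3.6 299.6] [[0.263, -0.0, 0.965], [-0.965, 0.001, 0.263], [-0.001, -1.0, -0.0]] [-1.66 -0.59  0.28] 31.8
```

View pics/w4c.png

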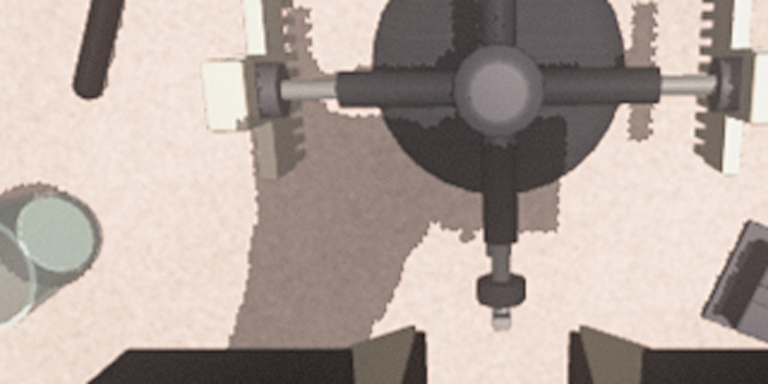

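```bash
python3 - <<'E'
from h import *
np.set_printoptions(precision=2,suppress=True)
s=st();CE=cal('wrist',s)
g=lambda x,y:(x/2.4+110-.3,y/2.4+100-.3)
ax=onz('wrist',*g(499.5,90),176,CE);print('hub',ax)
for n,q,z in(('clamp',(501,243),150),('rod',(501,262),150),('collar',(501,290),150),('collarout',(501,308),150),('lip',(501.5,329),160),('lipin',(501.5,309),160.5)):
    p=onz('wrist',*g(*q),z,CE);d=(p-ax)[:2];print(n,p,np.hypot(*d),np.degrees(np.arctan2(d[1],d[0])))
for a in (-164.8,-163,-166.6):
  a=np.radians(a);q=proj('wrist',[570.6+108*np.cos(a),16.8+108*np.sin(a),22],CE);print('ptr px crop',(q-[110,100])*2.4)
im=cv2.imread('pics/w4.png').max(2)
for r in range(196,214): print(r,im[r,305:334])
E
```

```text
12.68 [519.2   3.4 298.7] [[0.263, -0.002, 0.965], [-0.965, 0.0, 0.263], [-0.001, -1.0, -0.002]] [-0.68 -0.44 -0.51] 32.0
hub [571.12  15.92 176.  ]
clamp [506.92  -2.43 150.  ] 66.77191917476297 -164.04554639570233
rod [498.65  -4.71 150.  ] 75.35398355917937 -164.11157187183304
collar [486.23  -8.12 150.  ] 88.232478036263 -164.18655188083667
collarout [478.1  -10.36 150.  ] 96.66067906330977 -164.22480512517149
lip [472.46 -12.08 160.  ] 102.55830443312715 -164.15176286922454
lipin [481.52  -9.59 160.5 ] 93.16006862860075 -164.106607356754
ptr px crop [496.09 250.9 ]
ptr px crop [501.66 250.82]
ptr px crop [490.53 250.8 ]
196 [151 152 200 218 213 241 167  56  68  74  74  68  75  71  72  74  77  71
  71  61 112 147 150 198 220 222 177 194 214]
197 [149 154 197 235 242 248 166  54  68  71  73  69  73  69  74  74  71  72
  69  59 127 196 215 236 246 244 227 235 243]
198 [150 148 143 225 241 247 170  56  66  69  72  75  72  69  69  73  70  69
  67  63 121 227 243 242 241 242 240 240 239]
199 [151 141 193 235 241 246 167  56  65  69  72  71  72  74  71  75  72  71
  68  61 122 227 243 
[... 1046 characters left out ...]
248 217 129 107 109 116 115 113 102 172
 232 238 240 239 238 240 242 244 241 242 243]
209 [240 241 241 240 239 240 239 240 246 213 124 105 109 113 113 111 102 178
 235 242 241 240 241 240 241 243 241 240 240]
210 [236 239 240 239 239 235 236 238 245 210 126 105 110 112 116 114  98 178
 236 244 242 243 242 240 238 242 241 239 240]
211 [239 239 236 234 234 235 235 238 245 213 122 106 110 114 116 114 100 176
 235 244 244 244 241 238 238 240 242 239 241]
212 [241 239 237 238 238 236 238 240 248 211 125 105 110 116 115 110 102 182
 238 246 246 244 239 237 238 238 241 240 240]
213 [240 240 237 239 241 241 244 231 219 168 108 110 108 115 114 114 106 151
 186 226 235 240 241 240 237 239 239 241 242]
```

```bash
python3 plan.py "500 -110 280 -40 0.5 8" "482 -218 230 -4.5 0.5 8"
```

```text
need 4.9 rows of 8 
x8: ,0.5196,0.1,-0.2463,0,-0.1934,0,0.5
  -> [ 500.01 -110.    280.    -39.99]
need 5.0 rows of 8 
x8: ,0.2781,0.25,-0.4716,0,-0.1972,0,0.5
  -> [ 482.  -218.   230.    -4.5]
```

jog_arm(deltas=[0.5196,0.1,-0.2463,0,-0.1934,0,0.5,0.5196,0.1,-0.2463,0,-0.1934,0,0.5,0.5196,0.1,-0.2463,0,-0.1934,0,0.5,0.5196,0.1,-0.2463,0,-0.1934,0,0.5,0.5196,0.1,-0.2463,0,-0.1934,0,0.5,0.5196,0.1,-0.2463,0,-0.1934,0,0.5,0.5196,0.1,-0.2463,0,-0.1934,0,0.5,0.5196,0.1,-0.2463,0,-0.1934,0,0.5])

```text
time: 13.35
eef_pos: [498.8, -109.9, 278.5]
eef_rot: [-1.502, 0.55, -0.545]
ft_force: [0.2, -0.0, -0.4]
grip_width: 68.9
```

jog_arm(deltas=[0.2781,0.25,-0.4716,0,-0.1972,0,0.5,0.2781,0.25,-0.4716,0,-0.1972,0,0.5,0.2781,0.25,-0.4716,0,-0.1972,0,0.5,0.2781,0.25,-0.4716,0,-0.1972,0,0.5,0.2781,0.25,-0.4716,0,-0.1972,0,0.5,0.2781,0.25,-0.4716,0,-0.1972,0,0.5,0.2781,0.25,-0.4716,0,-0.1972,0,0.5,0.2781,0.25,-0.4716,0,-0.1972,0,0.5])

```text
time: 14.02
eef_pos: [481.5, -217.8, 229.4]
eef_rot: [-1.57, 0.065, -0.063]
ft_force: [-0.5, -0.2, 0.3]
grip_width: 68.6
```

```bash
python3 - <<'E'
from h import *
np.set_printoptions(precision=2,suppress=True)
s=st();CE=cal('wrist',s);print(np.round(s['qpos'],2));im=snap('wrist','w5')
hsv=cv2.cvtColor(im,cv2.COLOR_RGB2HSV)
e=np.array([481.5,-218]);q=proj('wrist',[*e,126],CE);print('expected top px',q)
# top view of the stand: dark grey region rectangle in top0
g=cv2.cvtColor(im,cv2.COLOR_RGB2GRAY)
r,c=int(q[1]),int(q[0])
print(g[r-30:r+30:3,c-45:c+45:3])
for (x,y) in ((-35,63),(35,63),(35,-63),(-35,-63)):
  a=np.radians(-4.5);p=[e[0]+x*np.cos(a)-y*np.sin(a),e[1]+x*np.sin(a)+y*np.cos(a),40];print('stand corner px',proj('wrist',p,CE))
E
```

```text
14.02 [ 481.5 -217.8  229.4] [[0.997, -0.001, 0.081], [-0.081, 0.0, 0.997], [-0.001, -1.0, 0.0]] [-0.45 -0.21  0.34] 68.6
[-0.07  0.27  0.53  1.87 -0.15  1.05  0.44]
expected top px [316.21 199.78]
[[205 193 226 221 225 222 176  71  72  75  80  77  75  79  62 147 146  96
   81  76  80  78  81  73  78 119 132 130 134 136]
 [203 214 219 219 219 215 179 134  68  77  81  81  74  75  59 122 123  78
   80  78  76  77  76  76  79 122 121 213 225 229]
 [223 222 221 223 225 221 191 133  70  80  74  77  78  79  66 111 109  85
   75  78  79  79  77  74 137 201 223 215 226 227]
 [216 223 215 215 213 221 190 133  97 112 112  92  80  77  65 111 113  95
  116 112  76  79  82  73 137 211 225 222 218 220]
 [211 224 217 222 214 213 179 136 106 131 133 123  77  95 110 108 114 109
  117 137 117  78  79  69 137 206 221 217 213 213]
 [220 214 204 221 217 219 156 133 106 129 135 134 115 108 111 111 110 112
  111 135 135 115 118 114 135 226 219 214 223 221]
 [221 224 215 220 217 214 191 131 109 131 134 133 134 135 142 142 138 135
  134 137 133 137 136 104 137 218 223 220 224 226]
 [213 215 216 215 215 220 1
[... 1026 characters left out ...]
 169 176 230 213 195
  190 135 136 134 137 123 142 213 219 218 219 221]
 [213 218 220 221 216 217 199 131 115 133 133 132 134 139 137 236 241 122
  134 133 134 131 137 129 167 213 216 221 221 223]
 [216 219 219 215 221 219 191 130 115 131 132 132 135 135 123 131 130 123
  133 134 134 131 134 129 156 219 222 213 210 220]
 [226 219 213 213 217 215 222 229 126 129 132 133 135 134 129 132 135 125
  131 134 130 131 133 195 214 219 219 221 223 218]
 [222 217 215 223 223 218 224 218 222 224 227 217 219 221 206 199 196 217
  211 211 195 199 189 220 221 217 218 219 221 217]]
stand corner px [284.31 123.35]
stand corner px [348.35 123.28]
stand corner px [345.59 231.25]
stand corner px [287.43 231.3 ]
```

```bash
python3 - <<'E'
from h import *
np.set_printoptions(precision=2,suppress=True,linewidth=200)
s=st();CE=cal('wrist',s)
g=cv2.cvtColor(cv2.imread('pics/w5.png'),cv2.COLOR_BGR2GRAY)
for r in (190,196,202,208,210,212): print(r,g[r,304:332])
print(g[180:222,316].tolist())
# stand outer edges: sub-pixel left/right edge per row
for lo,hi,sg in((285,300,-1),(335,352,1)):
  P=[]
  for r in range(170,214):
    d=np.diff(g[r,lo:hi].astype(float))*sg; P.append((r,lo+.5+d.argmax()))
  P=np.array(P); vx,vy,x0,y0=cv2.fitLine(P[:,::-1].astype(np.float32),cv2.DIST_HUBER,0,.01,.01).ravel()
  a=[onz('wrist',x0+vx/vy*(r-y0),r,0 if False else 40,CE) for r in(172,212)]; d=a[0]-a[1]; print('edge',a[0],a[1],'yaw',np.degrees(np.arctan2(-d[0],d[1])))
E
```

```text
14.07 [ 481.6 -217.7  229.6] [[0.997, -0.001, 0.081], [-0.081, 0.0, 0.997], [-0.001, -1.0, 0.0]] [-0.61  0.21 -0.4 ] 68.8
190 [135 136 138 133 135 136 140 146 147 145 145 147 147 143 146 147 145 145 147 147 145 146 138 134 138 136 138 134]
196 [134 133 133 136 123 134 143 146 146 147 146 144 144 146 145 147 146 142 145 145 146 146 137 134 134 137 134 136]
202 [135 134 133 134 128 128 143 145 145 142 148 144 143 143 144 144 145 147 147 147 146 140 126 128 136 133 135 137]
208 [133 136 134 134 117 169 207 210 209 208 206 214 169 142 145 144 139 141 140 138 144 137 116 127 134 134 133 133]
210 [131 135 133 134 116 196 234 237 236 236 236 237 221 207 209 210 232 240 239 238 240 236 168 122 134 134 133 135]
212 [134 133 137 134 116 198 237 237 236 237 236 236 234 236 236 237 236 234 237 236 236 232 166 123 135 136 134 133]
[128, 108, 109, 107, 111, 111, 124, 142, 145, 147, 147, 147, 144, 144, 146, 144, 144, 146, 144, 146, 144, 147, 143, 146, 141, 145, 145, 142, 169, 191, 221, 235, 234, 230, 230, 234, 235, 236, 238, 196, 131, 134]
edge [ 451.8  -206.42   40.  ] [ 446.87 -254.04   40.  ] yaw -5.917478947930597
edge [ 515.62 -211.48   40.  ] [ 510.27 -259.07   40.  ] yaw -6.413958717140373
```

```bash
python3 plan.py "482.6 -218 105 -5.2 0 8" "482.6 -218 105 -5.2 -1 8" "482.6 -218 190 -5.2 -1 6"
```

```text
need 3.0 rows of 8 
x8: ,0.003,0.625,0.0003,0,0.0039,0,0.0
  -> [ 482.6  -217.99  105.     -5.2 ]
need 0.0 rows of 8 
x8: ,-0,0,-0,0,0,0,-1.0
  -> [ 482.6  -217.99  105.     -5.2 ]
need 2.0 rows of 6 
x6: ,-0,-0.425,-0,0,0,0,-1.0
  -> [ 482.6  -217.99  190.     -5.2 ]
```

jog_arm(deltas=[0.003,0.12,0,0,0.0039,0,0,0.003,0.24,0,0,0.0039,0,0,0.003,0.36,0,0,0.0039,0,0,0.003,0.46,0,0,0.0039,0,0,0.003,0.54,0,0,0.0039,0,0,0.003,0.59,0,0,0.0039,0,0,0.003,0.615,0,0,0.0039,0,0,0.003,0.625,0.0003,0,0.0039,0,0])

```text
time: 14.73
eef_pos: [482.1, -217.8, 104.4]
eef_rot: [-1.57, 0.072, -0.071]
ft_force: [-0.2, -0.0, 0.7]
grip_width: 45.7
```

jog_arm(deltas=[0,0,0,0,0,0,-0.4,0,0,0,0,0,0,-0.5,0,0,0,0,0,0,-0.6,0,0,0,0,0,0,-0.8,0,0,0,0,0,0,-1,0,0,0,0,0,0,-1,0,0,0,0,0,0,-1,0,0,0,0,0,0,-1], newtons=25)

```text
time: 15.4
eef_pos: [482.8, -218.3, 105.6]
eef_rot: [-1.57, 0.071, -0.072]
ft_force: [-0.4, 0.4, 5.2]
grip_width: 15.5
```

jog_arm(deltas=[0,-0.04,0,0,0,0,-1,0,-0.1,0,0,0,0,-1,0,-0.17,0,0,0,0,-1,0,-0.25,0,0,0,0,-1,0,-0.33,0,0,0,0,-1,0,-0.4,0,0,0,0,-1,0,-0.425,0,0,0,0,-1,0,-0.425,0,0,0,0,-1])

```text
time: 16.07
eef_pos: [483.2, -218.6, 191.8]
eef_rot: [-1.57, 0.069, -0.074]
ft_force: [0.5, -0.1, -0.8]
grip_width: 15.6
```

```bash
python3 - <<'E'
from h import *
F=[]
for i in range(4): F.append(st()['ft_force']); im=snap('wrist','w6')
print(np.mean(F,0)); b=snap('side','side2')
s=ctrl.read_state()
p=np.array(s['eef_pos']);q=proj('side',p);print('tcp px',q,[proj('side',p+[0,0,d]) for d in(21,7,-99)])
u,v=map(int,q);cv2.imwrite('pics/side2c.png',cv2.resize(b[v-60:v+70,u-60:u+80,::-1],None,fx=4,fy=4,interpolation=cv2.INTER_CUBIC));print(u,v)
E
python3 plan.py "440 -150 250 5 -1 5"
```

```text
16.07 [ 483.2 -218.6  191.8] [[0.996, 0.003, 0.091], [-0.091, -0.001, 0.996], [0.003, -1.0, -0.0]] [ 0.47 -0.06 -0.75] 15.6
16.12 [ 482.6 -218.2  190.7] [[0.996, 0.001, 0.091], [-0.091, -0.0, 0.996], [0.001, -1.0, 0.0]] [-0.75  0.94 -0.98] 16.1
16.17 [ 482.  -217.9  189.9] [[0.996, -0.0, 0.091], [-0.091, 0.0, 0.996], [-0.0, -1.0, 0.0]] [-0.32  0.82 -0.71] 16.1
16.22 [ 481.7 -217.8  189.4] [[0.996, -0.001, 0.091], [-0.091, 0.0, 0.996], [-0.001, -1.0, 0.0]] [ 0.31  0.6  -1.13] 15.8
[-0.07607     0.57363587 -0.89369335]
tcp px [288.51735847 135.21678484] [array([288.22350523, 128.70025624]), array([288.42009743, 133.05991114]), array([289.82325229, 164.17646093])]
288 135
need 2.4 rows of 5 
x5: ,-0.2429,-0.3,0.3193,0,-0.0567,0,-1.0
  -> [ 440.01 -149.99  250.      5.01]
```

View pics/side2c.png

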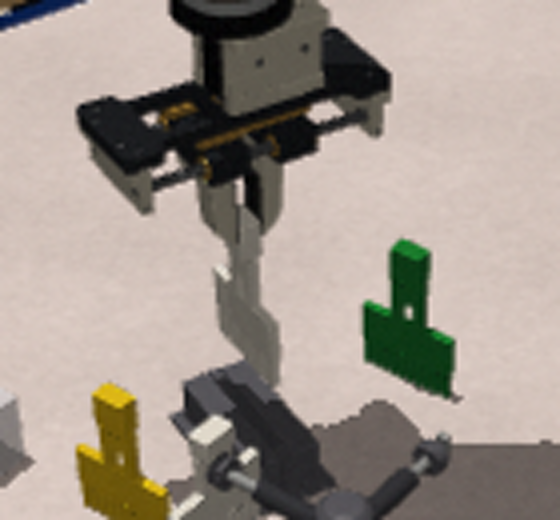

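```bash
cat > P.py <<'E'
import numpy as np
d=np.array([-.964,-.2656])
def P(r,l=0): return np.array([482,-8.3])+(r-92)*d+l*np.array([-d[1],d[0]])  # l: + = toward tool -z side (world -y)
E
python3 -c "
from P import *;print(P(140),P(115),P(105))"
python3 plan.py "436 -21 240 15.4 -1 7" "435.7 -21 189.2 15.4 -1 8"
```

```text
[435.728  -21.0488] [459.828  -14.4088] [469.468  -11.7528]
need 3.1 rows of 7 
x7: ,0.0363,0.05,0.6443,0,-0.0577,0,-1.0
  -> [435.99 -20.99 240.    15.39]
need 1.2 rows of 8 
x8: ,-0.0014,0.254,0.0003,0,-0,0,-1.0
  -> [435.71 -21.01 189.2   15.39]
```

jog_arm(deltas=[-0.2429,-0.3,0.3193,0,-0.0567,0,-1,-0.2429,-0.3,0.3193,0,-0.0567,0,-1,-0.2429,-0.3,0.3193,0,-0.0567,0,-1,-0.2429,-0.3,0.3193,0,-0.0567,0,-1,-0.2429,-0.3,0.3193,0,-0.0567,0,-1])

```text
time: 16.73
eef_pos: [440.0, -149.7, 250.0]
eef_rot: [-1.57, -0.07, 0.069]
ft_force: [0.4, -0.6, -1.2]
grip_width: 15.5
```

jog_arm(deltas=[0.0363,0.05,0.15,0,-0.0577,0,-1,0.0363,0.05,0.3,0,-0.0577,0,-1,0.0363,0.05,0.45,0,-0.0577,0,-1,0.0363,0.05,0.57,0,-0.0577,0,-1,0.0363,0.05,0.63,0,-0.0577,0,-1,0.0363,0.05,0.6443,0,-0.0577,0,-1,0.0363,0.05,0.6443,0,-0.0577,0,-1])

```text
time: 17.32
eef_pos: [435.7, -21.4, 239.0]
eef_rot: [-1.561, -0.21, 0.212]
ft_force: [-0.6, -0.0, 0.1]
grip_width: 16.0
```

jog_arm(deltas=[-0.0014,0.06,0,0,0,0,-1,-0.0014,0.12,0,0,0,0,-1,-0.0014,0.17,0,0,0,0,-1,-0.0014,0.21,0,0,0,0,-1,-0.0014,0.24,0,0,0,0,-1,-0.0014,0.254,0.0003,0,0,0,-1,-0.0014,0.254,0.0003,0,0,0,-1,-0.0014,0.254,0.0003,0,0,0,-1])

```text
time: 17.98
eef_pos: [435.6, -21.3, 189.3]
eef_rot: [-1.561, -0.211, 0.211]
ft_force: [0.4, 0.2, 0.0]
grip_width: 16.0
```

```bash
python3 - <<'E'
from h import *
P=[];F=[]
for i in range(5): s=ctrl.read_state();P.append(s['eef_pos']);F.append(s['ft_force']);im=snap('wrist','w7')
print(np.mean(P,0),np.mean(F,0))
CE=cal('wrist')
# predicted pixels of lip end, rod, and comb slot region
for n,p in dict(lip_end=[472.5,-11,160],lip_in=[478.5,-9.5,160],collar=[486,-7.6,161],slot=[435.7,-21,162],shoulderL=None or [435.7-.2656*40,-21+.964*40,142]).items(): print(n,proj('wrist',p,CE))
cv2.imwrite('pics/w7c.png',cv2.resize(im[100:330,250:500,::-1],None,fx=3,fy=2.6,interpolation=cv2.INTER_CUBIC))
E
```

```text
[435.82731044 -21.1799907  189.56223029] [-0.18811289  0.21916864 -0.02813133]
lip_end [373.79434003 229.02738883]
lip_in [383.15245913 229.2436911 ]
collar [395.22135323 230.02283681]
slot [315.97223295 229.88346493]
shoulderL [316.0404732  164.12999493]
```

```bash
python3 - <<'E'
from h import *
np.set_printoptions(linewidth=220)
g=cv2.cvtColor(cv2.imread('pics/w7.png'),cv2.COLOR_BGR2GRAY)
print(g[206:262:2,360:440:3])
E
```

```text
[[236 234 229 239 232 234 168  89  88  94  94  95  87  93  93  89  93  91  89  94  91  84  86  89  70  55  55]
 [234 232 229 233 231 237 239  80  90  94  94  95  93  92  95  92  93  93  94  88  92  90  86  90  56  55  57]
 [232 233 233 231 231 231 234  82  87  64  67  65  68  66  92  91  93  93  92  89  89  88  87  89  70  56  55]
 [229 236 233 232 232 234 235 219  68  68  80  80  80  77  87  88  92  91  93  87  89  89  86  90  54  56  58]
 [230 235 234 231 234 235 233 231  54  63  93  89  87  83  85  91  90  95  89  93  89  79  51  52  44  48  45]
 [229 235 236 236 235 235 234 232  73  64 101  99  98  95  92  97  91  92  93  91  87  56  40  48  49  47  48]
 [235 237 238 238 168 154 207 226  54  61 109 103 101 101  95  85  86  88  90  85  86  50  41  51  51  54  52]
 [235 238 237 243  84  89  83 105 106  64 114 112 111 106 105  97  95  96  96  93  94  95  81  53  56  57  54]
 [231 239 234 220  83  89  88 147 104  68 119 124 114 115 110 101 103 102 103 103 106 102 104  50  59  56  53]
 [234 236 230 225  81 111 113 118 114  86 119 123 124 122 120 110 105 110 108 109 108 110 110  46  54
[... 1308 characters left out ...]
  39  38  37  40  34  39  39  37]
 [ 49  50  50  44  51  42  46  42  45  46  39  46  41  39  40  41  41  36  40  32  34  34  38  37  39  40  32]
 [ 47  49  49  49  45  48  44  36  44  43  44  41  43  38  39  46  40  42  38  40  36  34  34  36  36  32  36]
 [ 48  48  45  46  46  42  47  46  44  46  41  46  40  37  40  37  39  38  33  41  40  42  34  36  34  29  40]
 [ 46  48  45  46  49  49  40  41  42  46  40  40  42  41  39  44  34  36  39  36  36  37  38  35  40  35  40]
 [ 43  46  45  43  42  40  40  40  40  43  39  45  45  37  37  42  37  37  36  35  33  37  35  36  32  38  36]
 [ 46  44  45  44  44  42  39  46  42  38  41  37  38  34  41  33  36  36  37  38  36  29  36  38  34  38  35]]
```

```bash
python3 - <<'E'
from h import *
from P import *
CE=cal('wrist')
for r in(80,88,92,99,102):
  print(r,[np.round(proj('wrist',[*P(r,l),z],CE),1) for l,z in((0,150),(-11,150),(11,150),(0,161),(0,139),(-4,150),(4,150),(-4,160.5),(4,160.5))])
g=cv2.cvtColor(cv2.imread('pics/w7.png'),cv2.COLOR_BGR2GRAY)
for c in(373,376,379,382,385,388,391,394,397,400,404,408,412,416): print(c,g[204:246,c].tolist())
for r in(226,232): print(r,g[r,366:410].tolist())
E
```

```text
80 [array([402.9, 223.8]), array([404.2, 208.6]), array([401.7, 238.6]), array([407.4, 229.5]), array([398.9, 218.6]), array([403.4, 218.3]), array([402.5, 229.2]), array([407.7, 223.5]), array([406.7, 234.9])]
88 [array([391.4, 223.8]), array([392.4, 208.5]), array([390.3, 238.6]), array([395.2, 229.5]), array([387.9, 218.6]), array([391.7, 218.3]), array([391. , 229.2]), array([395.4, 223.5]), array([394.6, 234.9])]
92 [array([385.6, 223.8]), array([386.6, 208.5]), array([384.6, 238.6]), array([389.1, 229.5]), array([382.4, 218.6]), array([385.9, 218.3]), array([385.2, 229.2]), array([389.3, 223.5]), array([388.5, 234.9])]
99 [array([375.4, 223.8]), array([376.3, 208.5]), array([374.6, 238.6]), array([378.4, 229.5]), array([372.7, 218.6]), array([375.7, 218.3]), array([375.1, 229.2]), array([378.6, 223.5]), array([378. , 234.9])]
102 [array([371.1, 223.8]), array([371.9, 208.5]), array([370.3, 238.6]), array([373.9, 229.5]), array([368.5, 218.6]), array([371.4, 218.3]), array([370.8, 229.2]), array([374.1, 223.4]), array([373.4, 234.9])]
373 [235, 233, 234, 236, 232, 230, 228, 229,
[... 2389 characters left out ...]
 106, 106, 108, 105, 96, 86, 82, 86, 86, 83, 84, 79, 72, 168, 230, 231, 231, 234, 219, 158, 84]
416 [90, 90, 93, 92, 94, 93, 89, 91, 92, 93, 93, 93, 89, 90, 86, 89, 97, 103, 104, 107, 106, 108, 105, 105, 105, 97, 88, 83, 84, 82, 85, 81, 83, 82, 76, 122, 217, 241, 237, 226, 166, 82]
226 [236, 238, 241, 229, 141, 74, 74, 103, 172, 197, 203, 205, 201, 197, 198, 189, 139, 108, 108, 110, 110, 79, 55, 86, 119, 125, 125, 128, 128, 126, 125, 130, 130, 131, 128, 125, 127, 118, 108, 106, 104, 106, 105, 104]
232 [236, 236, 237, 239, 242, 232, 144, 89, 105, 109, 112, 110, 112, 109, 101, 124, 230, 192, 90, 54, 59, 63, 57, 67, 76, 77, 78, 75, 75, 74, 76, 77, 73, 76, 77, 76, 77, 78, 80, 85, 85, 86, 88, 84]
```

```bash
A=$(python3 -c "
from P import *
for r in(113,101): print('%.2f %.2f'%tuple(P(r,.6)))"); echo "$A"; set -- $A; python3 plan.py "$1 $2 189.2 15.4 -1 5" "$3 $4 189.2 15.4 -1 8 s"
```

```text
461.92 -14.46
473.48 -11.27
need 0.6 rows of 5 
x5: ,0.1351,0,-0.0032,0,-0,0,-1.0
  -> [461.93 -14.45 189.2   15.39]
need 0.3 rows of 8 
0.0075,0,0,0,-0,0,-1.0,
0.015,0,0,0,-0,0,-1.0,
0.0225,0,0,0,-0,0,-1.0,
0.03,0,0,0,-0,0,-1.0,
0.0374,0,0,0,-0,0,-1.0,
0.0449,0,0,0,-0,0,-1.0,
0.0524,0,0,0,-0,0,-1.0,
0.0599,0,0,0,-0,0,-1.0,
  -> [473.48 -11.27 189.2   15.39]
```

jog_arm(deltas=[0.03,0,-0.0032,0,0,0,-1,0.06,0,-0.0032,0,0,0,-1,0.09,0,-0.0032,0,0,0,-1,0.12,0,-0.0032,0,0,0,-1,0.1351,0,-0.0032,0,0,0,-1,0.1351,0,-0.0032,0,0,0,-1,0.1351,0,-0.0032,0,0,0,-1])

```text
time: 18.82
eef_pos: [461.7, -14.6, 189.0]
eef_rot: [-1.561, -0.21, 0.211]
ft_force: [-0.5, 0.3, -1.3]
grip_width: 15.6
```

jog_arm(deltas=[0.0075,0,0,0,0,0,-1,0.015,0,0,0,0,0,-1,0.0225,0,0,0,0,0,-1,0.03,0,0,0,0,0,-1,0.03,0,0,0,0,0,-1,0.03,0,0,0,0,0,-1])

```text
time: 19.32
eef_pos: [467.5, -13.0, 189.2]
eef_rot: [-1.56, -0.211, 0.211]
ft_force: [0.4, 0.5, -0.6]
grip_width: 15.5
```

jog_arm(deltas=[0.005,0,0,0,0,0,-1,0.01,0,0,0,0,0,-1,0.015,0,0,0,0,0,-1,0.015,0,0,0,0,0,-1])

```text
time: 19.65
eef_pos: [470.6, -12.1, 189.2]
eef_rot: [-1.561, -0.211, 0.211]
ft_force: [-0.7, -0.1, 0.8]
grip_width: 15.5
```

jog_arm(deltas=[0.005,0,0,0,0,0,-1,0.01,0,0,0,0,0,-1,0.015,0,0,0,0,0,-1,0.015,0,0,0,0,0,-1])

```text
time: 19.98
eef_pos: [473.5, -11.3, 189.2]
eef_rot: [-1.561, -0.211, 0.211]
ft_force: [-0.3, -0.5, -1.4]
grip_width: 15.5
```

```bash
python3 - <<'E'
from h import *
P=[];F=[]
for i in range(6): s=ctrl.read_state();P.append(s['eef_pos']);F.append(s['ft_force']);im=snap('wrist','w8')
print(np.mean(P,0),np.mean(F,0))
E
```

```text
[473.27421324 -11.39065343 189.16069521] [ 0.01059996  0.09022103 -0.62989144]
```

jog_arm(deltas=[0.005,0,0,0,0,0,-1,0.01,0,0,0,0,0,-1,0.015,0,0,0,0,0,-1,0.02,0,0,0,0,0,-1,0.02,0,0,0,0,0,-1])

```text
time: 20.7
eef_pos: [477.4, -10.3, 189.2]
eef_rot: [-1.561, -0.211, 0.211]
ft_force: [0.2, -0.9, -0.2]
grip_width: 15.7
```

jog_arm(deltas=[0.003,0,0,0,0,0,-1,0.006,0,0,0,0,0,-1,0.01,0,0,0,0,0,-1,0.01,0,0,0,0,0,-1,0.01,0,0,0,0,0,-1])

```text
time: 21.12
eef_pos: [478.5, -10.0, 189.0]
eef_rot: [-1.56, -0.21, 0.212]
ft_force: [-1.9, -0.5, 0.3]
grip_width: 15.7
```

```bash
cat > f.py <<'E'
from h import *
P=[];F=[]
for i in range(6): s=ctrl.read_state();P.append(s['eef_pos']);F.append(s['ft_force']);ctrl.get_image('wrist')
P=np.mean(P,0);F=np.mean(F,0);u=np.array([.964,.2656,0]);v=np.array([.2656,-.964,0])
print(P,'F',F,'outward push',-F@u,'lateral',F@v,'r',92-(P-[482,-8.3,0])@u,'l',(P-[482,-8.3,0])@v,ctrl.read_state()['grip_width'])
E
python3 f.py
```

```text
[478.56663098  -9.94338167 189.03795605] F [-2.14749774 -0.46369075  0.28487265] outward push 2.1933440822782715 lateral -0.12337751692698791 r 95.74624991162311 l 0.6723171172718361 15.591544896668635
```

jog_arm(deltas=[0.005,0,0,0,0,0,-1,0.01,0,0,0,0,0,-1,0.015,0,0,0,0,0,-1,0.018,0,0,0,0,0,-1,0.018,0,0,0,0,0,-1,0.018,0,0,0,0,0,-1])

```text
time: 21.92
eef_pos: [482.2, -8.9, 189.1]
eef_rot: [-1.56, -0.21, 0.211]
ft_force: [-3.0, -0.7, 0.2]
grip_width: 15.7
```

```bash
python3 f.py
```

```text
[482.24419816  -8.90322231 189.0724549 ] F [-3.90265484 -0.7303664   0.59814825] outward push 3.9561445759607152 lateral -0.33247191759484146 r 91.92480882439581 l 0.6463653408831017 15.32136678483688
```

jog_arm(deltas=[0.002,0.003,0,0,0,0,-1,0.002,0.007,0,0,0,0,-1,0.002,0.011,0,0,0,0,-1,0.002,0.015,0,0,0,0,-1,0.002,0.019,0,0,0,0,-1,0.002,0.02,0,0,0,0,-1,0.002,0.02,0,0,0,0,-1])

```text
time: 22.8
eef_pos: [482.8, -8.7, 185.1]
eef_rot: [-1.56, -0.211, 0.211]
ft_force: [-4.2, -0.4, 0.0]
grip_width: 15.9
```

```bash
python3 f.py
```

```text
[482.78223199  -8.70683177 185.06566052] F [-4.10435519 -0.49697567  0.52005768] outward push 4.088595142191794 lateral -0.611032189367253 r 91.35398287797292 l 0.5999466478987168 15.939463202671169
```

jog_arm(deltas=[0,0.004,0,0,0,0,-1,0,0.008,0,0,0,0,-1,0,0.012,0,0,0,0,-1,0,0.016,0,0,0,0,-1,0,0.019,0,0,0,0,-1,0,0.019,0,0,0,0,-1])

```text
time: 23.6
eef_pos: [482.9, -8.8, 181.4]
eef_rot: [-1.56, -0.211, 0.211]
ft_force: [-4.2, -0.7, 2.6]
grip_width: 15.7
```

```bash
python3 f.py
```

```text
[482.90482192  -8.76744434 181.39736483] F [-4.12206816 -0.77021849  2.17225218] outward push 4.178243739147358 lateral -0.3523306800592993 r 91.25190489058208 l 0.6909370466282666 15.444890294839654
```

jog_arm(deltas=[-0.003,0,0,0,0,0,-1,-0.006,0,0,0,0,0,-1,-0.007,0,0,0,0,0,-1,-0.007,0,0,0,0,0,-1,-0.007,0,0,0,0,0,-0.6,-0.007,0,0,0,0,0,-0.5,-0.007,0,0,0,0,0,-0.35,-0.007,0,0,0,0,0,-0.3])

```text
time: 24.57
eef_pos: [482.3, -9.0, 181.7]
eef_rot: [-1.561, -0.212, 0.21]
ft_force: [-0.5, 0.0, 0.4]
grip_width: 30.2
```

```bash
python3 f.py
```

```text
[481.93544893  -9.06097435 181.54478537] F [0.23506231 0.39517746 0.16700245] outward push -0.3315592016187015 lateral -0.318518519372285 r 92.2643420204173 l 0.7164345044728767 32.14472276441475
```

Released. Now straight up, then back towards the robot to look.

jog_arm(deltas=[0,-0.03,0,0,0,0,-0.3,0,-0.08,0,0,0,0,-0.3,0,-0.2,0,0,0,0,-0.3,0,-0.35,0,0,0,0,-0.3,0,-0.5,0,0,0,0,-0.3,0,-0.65,0,0,0,0,-0.3,0,-0.65,0,0,0,0,-0.3])

```text
time: 25.45
eef_pos: [485.1, -9.3, 318.5]
eef_rot: [-1.56, -0.219, 0.201]
ft_force: [0.2, -1.1, 1.3]
grip_width: 32.4
```

jog_arm(deltas=[-0.2,0,-0.3,0,0,0,-0.3,-0.4,0,-0.6,0,0,0,-0.3,-0.5,0,-0.9,0,0,0,-0.3,-0.5,0,-0.9,0,0,0,-0.3,-0.5,0,-0.9,0,0,0,-0.3,-0.5,0,-0.9,0,0,0,-0.3])

```text
time: 25.95
eef_pos: [429.9, -218.1, 312.8]
eef_rot: [-1.566, -0.202, 0.201]
ft_force: [0.0, -0.5, 0.6]
grip_width: 32.0
```

```bash
python3 - <<'E'
from h import *
st();t=snap('top','top9');b=snap('side','side9')
A=cv2.resize(t[140:250,255:365,::-1],(390,390),interpolation=cv2.INTER_CUBIC);B=cv2.resize(b[150:290,245:385,::-1],(400,390),interpolation=cv2.INTER_CUBIC)
cv2.imwrite('pics/fin.png',np.hstack([A,B]))
E
```

```text
25.95 [ 429.9 -218.1  312.8] [[0.967, 0.001, -0.254], [0.254, -0.004, 0.967], [0.0, -1.0, -0.004]] [ 0.05 -0.55  0.63] 32.0
```

View pics/fin.png

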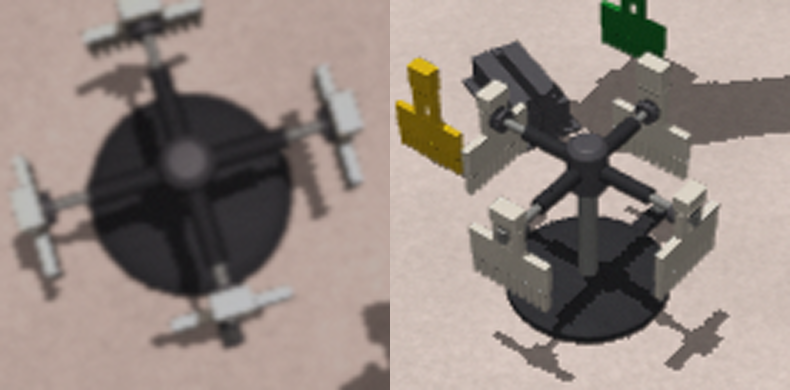

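```bash
python3 - <<'E'
from h import *
f=lambda x,y:(x*110/390+255-.4,y*110/390+140-.4)
hub=onz('top',*f(186,160),176)
for n,q,z in(('grip',(235,305),202),('rod',(221,272),152),('tongue',(232,340),10),('opp',(140,8),180),('left',(33,208),180),('right',(345,118),180)):
    p=onz('top',*f(*q),z);d=p-hub;print(n,np.round(p,1),round(np.hypot(*d[:2]),1),round(np.degrees(np.arctan2(d[1],d[0])),1))
print(hub)
E
```

```text
grip [479.1 -10.3 202. ] 94.8 -162.8
rod [502.1  -2.7 152. ] 70.6 -163.2
tongue [462.7 -10.8  10. ] 110.7 -165.1
opp [664.1  44.5 180. ] 98.1 15.9
left [541.2 111.1 180. ] 97.6 107.0
right [593.4 -80.1 180. ] 100.7 -76.3
[569.66698066  17.70510661 176.        ]
```

```bash
python3 -c "
from bench import ctrl;print(ctrl.finish_job())"
```

```text
the job is handed in; nothing more can be done
None
```

The gel comb is hanging on the empty branch, which now stands over the pointer. I handed the job in at about 26 s; no verdict is reported.

**Turning the tree:** I turned it about 129° by straddling the empty branch's clamp tube with the fingers. A final light squeeze set the angle.

**Hanging the comb:** I took the white comb from the stand and slid its slot over the upturned end. I felt the collar at about 2.2 N and pressed it about 4 mm in, at about 4.1 N. The comb went down with no vertical force until it rested on the rod (about 2.2 N). I then eased it out towards the upturned end and let go.

**Last checks:**
- **Pictures:** the final top and side views show the comb hanging alone on its branch, with the robot clear of it. The stand and the yellow and green combs are where they were. The bottle, beaker, rack, tip box, timer and pen were not in those close-ups.
- **Alignment:** the branch measures about -164° and the pointer about -165°. Single readings from the coarse top view scatter by 1–2°.
- **Forces:** the pushing forces I read stayed below about 5 N.

**What disagreed:**
- **First push:** the first try passed over the tube without touching it. The fingertips seemed to reach only to about the TCP, not 19 mm beyond, so I redid it 18 mm lower.
- **Branch position:** the wrist camera and the finger squeeze differed by about 1.5–2 mm sideways. I mostly followed the camera, and the comb went over the upturned end without touching.

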